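Build the next tier of a kiln load

TASK

Build the next tier of the kiln load: stand the two tall pale kiln props upright on the lower shelf's two red marks, one centred on each, then lay the dark shelf strip flat along the tops of both, centred over the lower shelf and in line with it, and last stand the blue cup upright on the middle of the strip. Leave the two short brown props and the white cup where they stand.

Things in the scene. Friction and masses are not known exactly. Their poses are not given: they have to be found in the camera images.
- tall_prop_1: loose kiln prop of pale buff fired clay standing upright on the bench: a square post 38 x 38 mm, 75 mm tall, with a dark round spot (the tube's hole, only painted) on its flat top. Origin: centre of its underside; z up along it, x and y square to its side faces. One of the two tall props; either may go on either mark, any way round.
- tall_prop_2: loose kiln prop of pale buff fired clay standing upright on the bench: a square post 38 x 38 mm, 75 mm tall, with a dark round spot (the tube's hole, only painted) on its flat top. Origin: centre of its underside; z up along it, x and y square to its side faces. The other tall prop, just like the first.
- short_prop_1: loose kiln prop of brown fired clay standing upright on the bench: a square post 38 x 38 mm, 35 mm tall, with a dark round spot (the tube's hole, only painted) on its flat top. Origin: centre of its underside; z up along it, x and y square to its side faces. One of the two short props, to be left alone.
- short_prop_2: loose kiln prop of brown fired clay standing upright on the bench: a square post 38 x 38 mm, 35 mm tall, with a dark round spot (the tube's hole, only painted) on its flat top. Origin: centre of its underside; z up along it, x and y square to its side faces. The other short prop, to be left alone.
- strip: loose dark grey shelf strip, a flat slab 200 mm long (its x) by 56 mm wide (its y) by 18 mm thick, about 0.4 kg, lying flat on the bench. Origin: centre of its underside; z up.
- blue_cup: loose round straight-sided cup, outside 52 mm across (46 mm at the foot, full width from 12 mm up), 62 mm tall, open at the top, wall 4 mm, no handle, glazed dark blue, standing upright on the bench. Origin: centre of its underside; z up its axis. To be loaded.
- white_cup: loose round straight-sided cup, outside 52 mm across (46 mm at the foot, full width from 12 mm up), 62 mm tall, open at the top, wall 4 mm, no handle, unglazed and white, standing upright on the bench. Origin: centre of its underside; z up its axis. To be left alone.
- lower_shelf: fixed cream kiln shelf lying on the bench, 280 mm long (its x) by 130 mm wide (its y) by 20 mm thick, with two red marks on its long centre line. Origin: centre of its underside, at bench height; z up. The bench top is at z = 0.
- mark_a: flat round mark of dark red oxide, 48 mm across, painted on the top of the lower shelf (20 mm above the bench), 70 mm from the shelf's centre towards its -x end. Origin: the mark's centre; axes as the lower shelf's.
- mark_b: flat round mark of dark red oxide, 48 mm across, painted on the top of the lower shelf (20 mm above the bench), 70 mm from the shelf's centre towards its +x end. Origin: the mark's centre; axes as the lower shelf's.
Things that resemble listed ones, but are neither listed nor needed, are in the scene too. What is shaped like the tall_prop_2 but turquoise is not meant.

How it is judged (in metres and radians):
On the way, in this order (a step that is already met when the one before it is completed fails the run):
1. both tall props stand released on the marks, one on each (((horizontal distance between tall_prop_1 and mark_a below 0.012 m and horizontal distance between tall_prop_2 and mark_b below 0.012 m) or (horizontal distance between tall_prop_1 and mark_b below 0.012 m and horizontal distance between tall_prop_2 and mark_a below 0.012 m)) and z of tall_prop_1 in the frame of lower_shelf between 0.014 and 0.026 m and angle between each of tall_prop_1, tall_prop_2's own z axis and vertical below 0.06 rad and z of tall_prop_2 in the frame of lower_shelf between 0.014 and 0.026 m and contact force between each of tall_prop_1, tall_prop_2 and the fingers below 0.05 N), for 0.2 s.
2. the strip lies released across both props (((horizontal distance between tall_prop_1 and mark_a below 0.012 m and horizontal distance between tall_prop_2 and mark_b below 0.012 m) or (horizontal distance between tall_prop_1 and mark_b below 0.012 m and horizontal distance between tall_prop_2 and mark_a below 0.012 m)) and z of tall_prop_1 in the frame of lower_shelf between 0.014 and 0.026 m and angle between each of tall_prop_1, tall_prop_2's own z axis and vertical below 0.06 rad and z of tall_prop_2 in the frame of lower_shelf between 0.014 and 0.026 m and horizontal distance between strip and lower_shelf below 0.015 m and z of strip in the frame of lower_shelf between 0.089 and 0.101 m and angle between strip's own z axis and vertical below 0.05 rad and angle between the x axis of strip and the x axis of lower_shelf, either way round below 0.14 rad and contact force between strip and the fingers below 0.05 N), for 0.2 s.
3. the blue cup stands released on the middle of the strip (((horizontal distance between tall_prop_1 and mark_a below 0.012 m and horizontal distance between tall_prop_2 and mark_b below 0.012 m) or (horizontal distance between tall_prop_1 and mark_b below 0.012 m and horizontal distance between tall_prop_2 and mark_a below 0.012 m)) and z of tall_prop_1 in the frame of lower_shelf between 0.014 and 0.026 m and angle between each of tall_prop_1, tall_prop_2's own z axis and vertical below 0.06 rad and z of tall_prop_2 in the frame of lower_shelf between 0.014 and 0.026 m and horizontal distance between strip and lower_shelf below 0.015 m and z of strip in the frame of lower_shelf between 0.089 and 0.101 m and angle between strip's own z axis and vertical below 0.05 rad and angle between the x axis of strip and the x axis of lower_shelf, either way round below 0.14 rad and horizontal distance between blue_cup and strip below 0.015 m and z of blue_cup in the frame of strip between 0.013 and 0.023 m and angle between blue_cup's own z axis and vertical below 0.08 rad and contact force between blue_cup and the fingers below 0.05 N), for 0.2 s.
At the end, for the whole second after the job is handed in: A tall prop upright on the lower shelf within 12 mm of each mark; the strip level on both, within 15 mm of the shelf's centre and 0.14 rad of its length; the blue cup upright on the strip within 15 mm of its middle (tilts: props 0.06, strip 0.05, cup 0.08 rad); all released, at rest (((horizontal distance between tall_prop_1 and mark_a below 0.012 m and horizontal distance between tall_prop_2 and mark_b below 0.012 m) or (horizontal distance between tall_prop_1 and mark_b below 0.012 m and horizontal distance between tall_prop_2 and mark_a below 0.012 m)) and z of tall_prop_1 in the frame of lower_shelf between 0.014 and 0.026 m and angle between each of tall_prop_1, tall_prop_2's own z axis and vertical below 0.06 rad and z of tall_prop_2 in the frame of lower_shelf between 0.014 and 0.026 m and horizontal distance between strip and lower_shelf below 0.015 m and z of strip in the frame of lower_shelf between 0.089 and 0.101 m and angle between strip's own z axis and vertical below 0.05 rad and angle between the x axis of strip and the x axis of lower_shelf, either way round below 0.14 rad and horizontal distance between blue_cup and strip below 0.015 m and z of blue_cup in the frame of strip between 0.013 and 0.023 m and angle between blue_cup's own z axis and vertical below 0.08 rad and linear speed of each of tall_prop_1, tall_prop_2, strip, blue_cup below 0.02 m/s and angular speed of each of tall_prop_1, tall_prop_2, strip, blue_cup below 0.2 rad/s); the robot touches nothing.
It fails at once if short prop 1 moved more than 20 mm (distance of short_prop_1 from where it was at the start of the episode above 0.02 m).
It fails at once if short prop 2 moved more than 20 mm (distance of short_prop_2 from where it was at the start of the episode above 0.02 m).
It fails at once if white cup moved more than 20 mm (distance of white_cup from where it was at the start of the episode above 0.02 m).
It also fails if it takes over 125 s, if anything falls off the work surface, if the arm or the gripper's body presses on something with over 40 N, if the wrist force passes 120 N, or if a joint passes its speed limit or range.

ROBOT

A 6-joint arm with a two-finger parallel gripper is mounted at the origin on the work surface. World frame = base frame: x ahead of the robot, y to its left, z up, the work surface at z = 0. Lengths are in m, angles in degrees, forces in N, time in s.
With the tool pointing down it reaches from about 0.325 to 0.85 m from the base axis. Payload 15.5 kg.
Tool frame: the origin (TCP) lies midway between the tips of the shut fingers; the grasp point (between the pads) lies 19 mm behind it; z points along the fingers, y is the line along which they close (so a half turn about z gives the same grasp; the last joint's range is limited). The gripper opens to 91 mm and grips with 3 to 60 N. Pads are 32 mm wide; open, the fingers measure 118 mm over their backs; the gripper's body (76 mm by 178 mm) begins 60 mm behind the grasp point.
Start: joints at [71.133, 28.281, 77.091, -0, 74.628, -5.472], TCP at [0.145, 0.608, 0.187] pointing down, gripper open.
Joint ranges: [-166.48, 166.48], [-47.26, 123.95], [12.59, 153.08], [-70.14, 250.14], [6.76, 159.57], [-176.63, 176.63]. Speed limits (degrees/s): [108.29, 108.29, 147.25, 172.46, 172.46, 172.46].

INTERFACE

Orientations are given as a 3x3 rotation matrix whose columns are the frame's x, y, z axes.
In Python, from bench import ctrl gives the robot as it stands. The module is installed in compiled form; this text tells all that it offers. Calls block until the motion is done:
- ctrl.goto(position, orientation): joint-space move of the TCP to a pose.
- ctrl.move_l(position, vel=0.15, ori=None, contact_N=None): straight line of the TCP; ori=None keeps the orientation; vel is the mean speed in m/s. With contact_N (N) it stops when the force on the tool has changed by that much, and returns True; else False.
- ctrl.movej(angles): joint-space move.
- ctrl.command_gripper(opening): opening from 0.0 (shut) to 1.0 (fully open); the grip force is fixed at half the most; returns when the fingers have stopped.
- ctrl.sleep(seconds).
- ctrl.ik(position, orientation): joint angles nearest the present ones, or None.
- ctrl.read_camera(name): name is "side" or "top"; returns the picture (384x512x3 uint8, blue, green, red); there is no depth.
- ctrl.camera_params(name): a dict with "fx", "fy", "cx", "cy" (pixels), "pose" (4x4, takes a point from camera to world coordinates). Camera axes: x right, y up, looking along -z (the intrinsics and any distortion apply to the point x, -y, -z); pixel columns grow to the right and rows downward; lengths in m; the calibration is good to about 2 mm. A picture is of the moment at which its call begins. camera_params takes no time and is no camera call.
A pose or a line that the arm cannot do raises ctrl.MotionError and nothing moves.
- ctrl.sign_off(): hands the job in; it is judged then, once.
Readings, each from a call of its own:
- ctrl.current_t(): time.
- ctrl.current_q(): joint angles.
- ctrl.current_dq(): joint speeds.
- ctrl.current_effort(): joint torques, N m.
- ctrl.current_tool_pos(): TCP position.
- ctrl.current_eef_rot(): TCP orientation.
- ctrl.current_contact_force(): force on the tool from outside, world axes, zero at the start.
- ctrl.current_wrist_torque(): the same for the moment, N m.
- ctrl.current_grip_width(): opening from 0.0 (shut) to 1.0 (fully open).
- ctrl.current_grasp_force(): force on a finger pad.
Only numpy, scipy, OpenCV 4.12 (cv2) and the standard library are available. Lean on these libraries where they do the work, as an engineer would, in place of code of your own. Each camera call takes 0.05 s, during which the arm holds its last target. There are 200 camera calls.

## Working session

There is one attempt and no reset: what is moved stays moved. The work goes in short steps, each a Python script; the robot and the scene stay as the last script left them, time stands still between calls to the robot, and variables do not carry over. Pictures are saved under pics/ and viewed, at most 14 in all, crops included, and the job is handed in when it is done.

```bash
mkdir -p pics; python3 - <<'E'
from bench import ctrl
import cv2,numpy as np
np.set_printoptions(precision=4,suppress=True)
for n in("top","side"):
    im=ctrl.read_camera(n); cv2.imwrite(f"pics/{n}0.png",im); p=ctrl.camera_params(n); print(n,p)
print(ctrl.current_t(),ctrl.current_eef_rot())
E
```

```text
top {'fx': 361.4853339347227, 'fy': 361.4853339347227, 'cx': 259.41201875957825, 'cy': 186.38760540636355, 'pose': array([[-0.0067,  0.9922, -0.1244,  0.4389],
       [-0.9999, -0.0052,  0.0125, -0.0137],
       [ 0.0118,  0.1244,  0.9922,  0.9131],
       [ 0.    ,  0.    ,  0.    ,  1.    ]])}
side {'fx': 357.1529206932026, 'fy': 357.1529206932026, 'cx': 251.8033208031156, 'cy': 193.6251642837182, 'pose': array([[ 0.9976,  0.0459, -0.0512,  0.4835],
       [-0.0686,  0.6202, -0.7815, -0.6199],
       [-0.0041,  0.7831,  0.6219,  0.5339],
       [ 0.    ,  0.    ,  0.    ,  1.    ]])}
0.1 [[-0.9728  0.2317 -0.0003]
 [ 0.2317  0.9728 -0.001 ]
 [ 0.0001 -0.001  -1.    ]]
```

```bash
python3 - <<'E'
import cv2
for n in("top","side"):
    cv2.imwrite(f"pics/{n}0b.png",cv2.resize(cv2.imread(f"pics/{n}0.png"),(800,600),interpolation=cv2.INTER_CUBIC))
E
```

```text
(no output)
```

View pics/top0b.png

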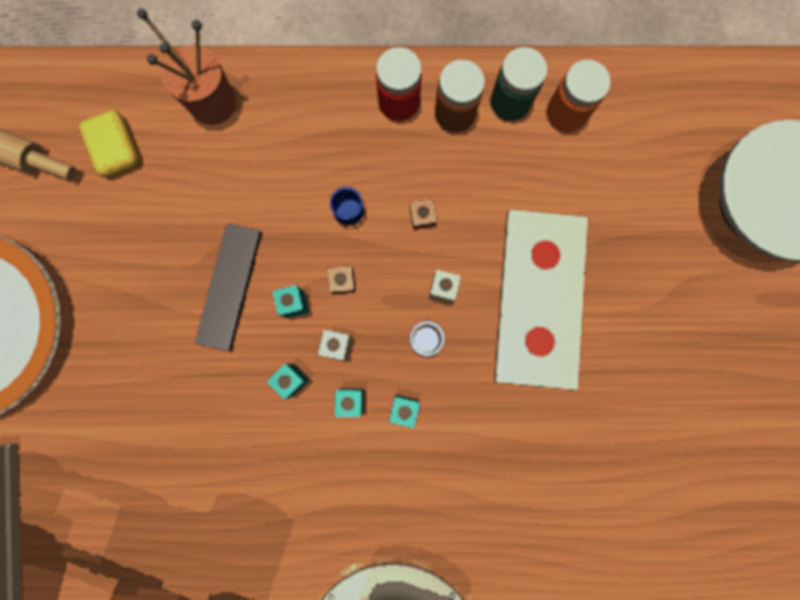

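View pics/side0b.png

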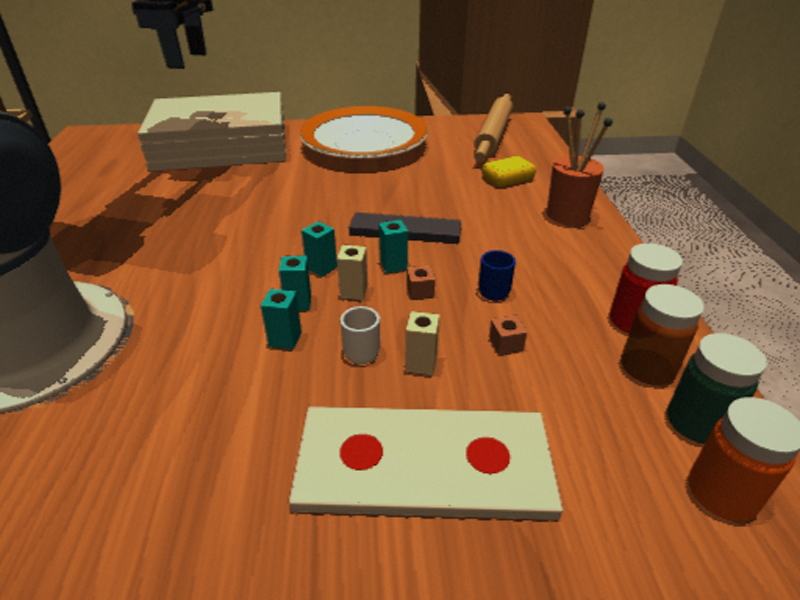

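Candidates in the top view (800-px scale):
- **Posts:** pale ones at (446,286) and (334,345), which fit "pale buff tall". Turquoise ones at (288,300), (286,381), (347,404) and (405,412) are decoys. Brown short ones are at (424,212) and (341,280).
- **Cups:** blue at (347,206), white at (427,339).
- **Strip and marks:** strip at (229,287), marks at (546,255) and (540,341).

I'll confirm these in an enlarged crop.

```bash
cat > h.py <<'E'
from bench import ctrl
import cv2,numpy as np
np.set_printoptions(precision=4,suppress=True)
def ray(n,u,v,z):
    p=ctrl.camera_params(n);P=p["pose"]
    d=P[:3,:3]@np.array([(u-p["cx"])/p["fx"],-(v-p["cy"])/p["fy"],-1])
    return P[:3,3]+d*(z-P[2,3])/d[2]
def proj(n,X):
    p=ctrl.camera_params(n);P=p["pose"];c=P[:3,:3].T@(np.asarray(X,float)-P[:3,3])
    return np.array([p["cx"]-p["fx"]*c[0]/c[2],p["cy"]+p["fy"]*c[1]/c[2]])
def crop(n,x,y,w,h,s,f):
    im=ctrl.read_camera(n);cv2.imwrite(f,cv2.resize(im[y:y+h,x:x+w],None,fx=s,fy=s,interpolation=cv2.INTER_CUBIC));return im
def down(yaw):  # tool y (closing) axis at angle yaw (deg) in world
    a=np.radians(yaw);y=np.array([np.cos(a),np.sin(a),0]);z=np.array([0,0,-1.])
    return np.column_stack([np.cross(y,z),y,z])
E
python3 - <<'E'
from h import *
im=crop("top",120,115,266,170,3,"pics/c1.png")
b,g,r=[im[...,i].astype(int) for i in range(3)]
def blobs(m,lo,z,lab):
    n,L,S,C=cv2.connectedComponentsWithStats(m.astype(np.uint8))
    for i in range(1,n):
        if S[i,4]>lo and 115<C[i,1]<285 and 115<C[i,0]<390:
            ct=cv2.findContours((L==i).astype(np.uint8),0,1)[0][0]
            q=cv2.boxPoints(cv2.minAreaRect(ct))
            w=np.array([ray("top",*p,z) for p in q])[:,:2]
            print(lab,S[i,4],C[i],"c",ray("top",*C[i],z)[:2],"box",w.mean(0),"sides",np.linalg.norm(w[1]-w[0]),np.linalg.norm(w[2]-w[1]),"ang",np.degrees(np.arctan2(*(w[1]-w[0])[::-1])))
blobs((r>150)&(g<80)&(b<80),100,.02,"mark")
blobs((b>140)&(g>160)&(r>160),100,.075,"pale@75")
blobs((b>140)&(g>160)&(r>160),1000,.02,"shelf@20")
blobs((abs(r-b)<30)&(r<110)&(r>50),300,.018,"strip")
blobs((b>r+50)&(r<80)&(g<80),80,.062,"blue@62")
E
```

```text
mark 218 [348.8119 162.6514] c [ 0.6099 -0.2505] box [ 0.6103 -0.251 ] sides 0.040524108083191186 0.0384254529011059 ang -90.23838818855603
mark 223 [345.1166 218.1345] c [ 0.4707 -0.2361] box [ 0.4705 -0.2364] sides 0.03906634245157901 0.03964363137832251 ang -46.25412651710211
pale@75 5025 [346.6651 191.8531] c [ 0.53   -0.2283] box [ 0.5335 -0.2298] sides 0.2614167043107463 0.12411618170939609 ang -5.974046942340921
pale@75 177 [284.7175 181.8588] c [ 0.5543 -0.0836] box [ 0.5544 -0.0838] sides 0.03621546862537212 0.03641786970437978 ang -14.618783924000699
pale@75 229 [271.3712 218.0873] c [ 0.4699 -0.0514] box [ 0.469  -0.0505] sides 0.037115349049268095 0.03918540930915395 ang -90.34277243295638
pale@75 197 [213.0508 220.4772] c [0.4653 0.0832] box [0.4657 0.0835] sides 0.03677619938739392 0.03668402288128214 ang -11.909472770777036
shelf@20 5025 [346.6651 191.8531] c [ 0.536  -0.2423] box [ 0.5398 -0.244 ] sides 0.27857226599141743 0.13226134908306877 ang -5.974046942340911
blue@62 97 [222.4227 133.9278] c [0.6736 0.064 ] box [0.6746 0.0642] sides 0.044128574889058074 0.029918181665579784 ang -68.99217026913523
```

View pics/c1.png

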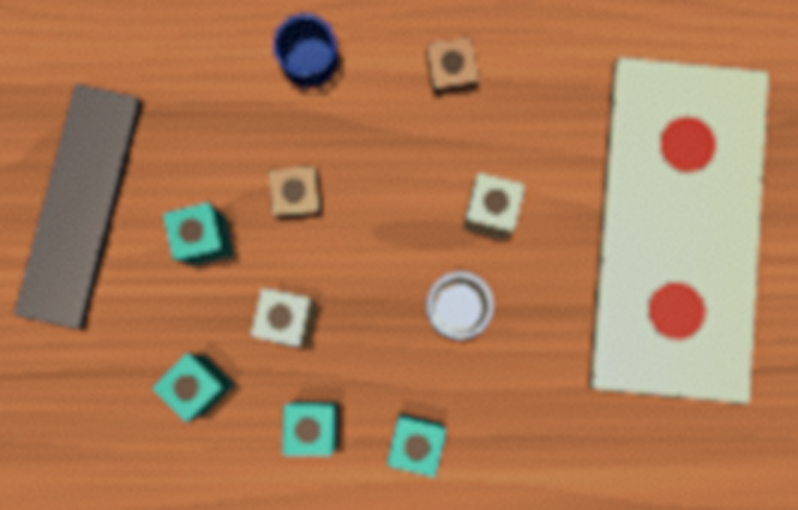

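Crop confirms it: pale tall tops are at (497,201) and (281,316), clearly unlike the turquoise and brown ones. The blue rim is at about (306,46), and the strip corners are at (77,85), (142,99), (84,329) and (14,315). Next I'll measure these and cross-check them with the side camera.

```bash
python3 - <<'E'
from h import *
n=lambda u,v:(120+(u+.5)/3-.5,115+(v+.5)/3-.5)
S=np.array([ray("top",*n(*p),.018)[:2] for p in [(77,85),(142,99),(84,329),(14,315)]])
print("strip",S.mean(0),[np.linalg.norm(S[i]-S[i-1]) for i in range(4)],[np.degrees(np.arctan2(*(a-b)[::-1])) for a,b in((S[0],S[3]),(S[1],S[2]))])
B=ray("top",*n(306,46),.062);print("blue",B)
W=ray("top",*n(460,305),.062);print("white",W)
sp={k:ray("top",*n(*p),z) for k,p,z in [("p1",(497,201),.075),("p2",(280,317),.075),("s1",(453,61),.035),("s2",(293,190),.035),("t1",(192,231),.075)]}
print(sp)
s800=lambda X:(proj("side",X)+.5)/.64-.5
for k,v in sp.items():print(k,s800(v))
print("B",s800(B),"W",s800(W),"strip",s800([*S.mean(0),.018]),"marks",s800([.6099,-.2505,.02]),s800([.4707,-.2361,.02]))
# subpixel in side by segmentation
im=ctrl.read_camera("side");b,g,r=[im[...,i].astype(int) for i in range(3)]
def bl(m,lo,z,l):
    k,L,T,C=cv2.connectedComponentsWithStats(m.astype(np.uint8))
    for i in range(1,k):
        if T[i,4]>lo and 130<C[i,1]<320:print(l,T[i],C[i],ray("side",*C[i],z)[:2])
bl((r>120)&(g<50)&(b<50),200,.02,"mark")
bl((b>r+40)&(g<90),100,.04,"blue")
bl((r<70)&(abs(r-b)<25)&(g<70),200,.018,"dark")
cv2.imwrite("pics/c2.png",cv2.resize(im[135:245,160:340],None,fx=4.4,fy=4.4,interpolation=cv2.INTER_CUBIC))
E
```

```text
strip [0.5607 0.2568] [np.float64(0.1977586763282659), np.float64(0.056181556639497254), np.float64(0.1967084047886054), np.float64(0.0586686107397455)] [np.float64(-13.195234389830285), np.float64(-12.476713960599719)]
blue [0.6834 0.0659 0.062 ]
white [ 0.4745 -0.0559  0.062 ]
{'p1': array([ 0.5548, -0.085 ,  0.075 ]), 'p2': array([0.4656, 0.0833, 0.075 ]), 's1': array([ 0.6779, -0.0537,  0.035 ]), 's2': array([0.5702, 0.0783, 0.035 ]), 't1': array([0.5325, 0.1521, 0.075 ])}
p1 [422.32   322.0859]
p2 [350.7141 252.0282]
s1 [508.6935 325.2263]
s2 [420.0572 272.8033]
t1 [392.2943 226.6579]
B [496.2494 259.6583] W [358.8886 318.1652] strip [404.1734 223.6839] marks [487.0712 454.9267] [360.3371 451.6235]
mark [218 279  27  22 463] [230.9158 289.0086] [ 0.4715 -0.2365]
mark [299 281  27  22 475] [312.04   291.2547] [ 0.6106 -0.2511]
dark [   0    9   60  217 5961] [ 20.8463 142.5875] [-0.1139  0.3102]
dark [260 147  34  24 201] [275.1393 152.3483] [0.6016 0.2037]
dark [ 427  223   58   65 1746] [451.0212 257.7348] [ 0.8879 -0.1936]
```

View pics/c2.png

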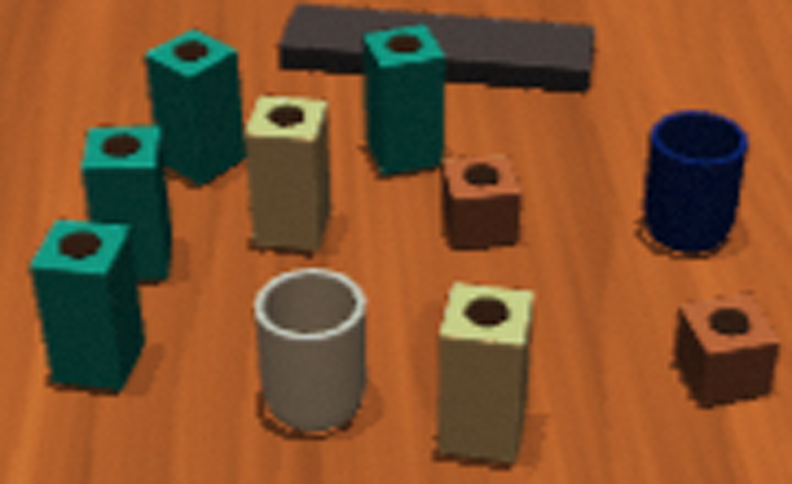

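Both views agree to about 2 mm, and mark spacing and object sizes check out. Placing the first prop.

```bash
cat >> h.py <<'E'
def pick(x,y,z,yaw,op,hi=.18):
    ctrl.goto([x,y,hi],down(yaw));ctrl.command_gripper(op)
    ctrl.move_l([x,y,z+.03],vel=.2)
    print("pick contact",ctrl.move_l([x,y,z],vel=.08,contact_N=8),ctrl.current_tool_pos())
    ctrl.command_gripper(0);print("w mm",91*ctrl.current_grip_width(),"F",ctrl.current_grasp_force())
    ctrl.move_l([x,y,hi],vel=.2);print("lifted w",91*ctrl.current_grip_width(),ctrl.current_grasp_force())
def place(x,y,z,yaw,op,hi=.18):
    ctrl.goto([x,y,hi],down(yaw));ctrl.move_l([x,y,z+.012],vel=.15);ctrl.sleep(.2)
    print("place contact",ctrl.move_l([x,y,z-.004],vel=.02,contact_N=4),ctrl.current_tool_pos(),ctrl.current_contact_force())
    ctrl.command_gripper(op);ctrl.sleep(.2)
    ctrl.move_l([x,y,hi],vel=.15);print("t",ctrl.current_t(),"w",91*ctrl.current_grip_width())
E
python3 - <<'E'
from h import *
pick(.555,-.0845,.03,77,.72)
place(.6102,-.2508,.05,84.1,.72)
im=ctrl.read_camera("side");cv2.imwrite("pics/s1.png",cv2.resize(im[120:345,150:400],None,fx=2.6,fy=2.6))
E
```

```text
pick contact False [ 0.5551 -0.0845  0.0302]
w mm 37.57554260504265 F 29.941879212856293
lifted w 37.5645068519437 29.935000240802765
place contact True [ 0.6101 -0.2505  0.0498] [0.1445 1.4483 4.9729]
t 10.6167 w 65.40974676648334
```

View pics/s1.png

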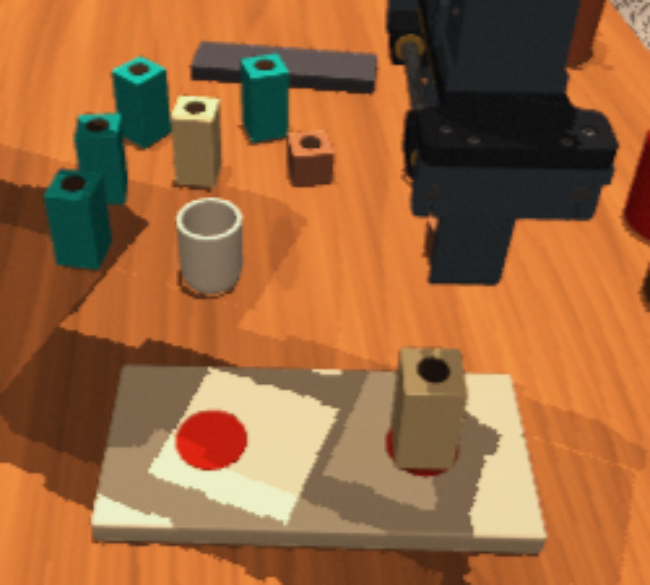

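The prop stands upright on the right mark (foot near (430,455), spot at (433,369)), with red showing on both sides. Now the second prop.

```bash
python3 - <<'E'
from h import *
pick(.4656,.083,.03,78,.68)
place(.4709,-.2363,.05,84.1,.72)
ctrl.goto([.56,.2568,.18],down(77.1))
n=lambda u,v:(u,v)
im=ctrl.read_camera("top");cv2.imwrite("pics/t2.png",cv2.resize(im[125:265,290:400],None,fx=4,fy=4,interpolation=cv2.INTER_CUBIC))
for k,m in (("a",(.4707,-.2361)),("b",(.6099,-.2505))):
    print(k,"spot expected at crop",(proj("top",[*m,.095])-[290,125]+.5)*4-.5)
E
```

```text
pick contact False [0.4658 0.083  0.0304]
w mm 38.258958142781786 F 29.944303929805756
lifted w 37.92733101023273 29.93234395980835
place contact True [ 0.4708 -0.2359  0.0499] [0.6255 1.6769 3.8535]
t 19.7667 w 65.62077426503078
a spot expected at crop [254.7064 369.0789]
b spot expected at crop [270.1455 127.4842]
```

View pics/t2.png

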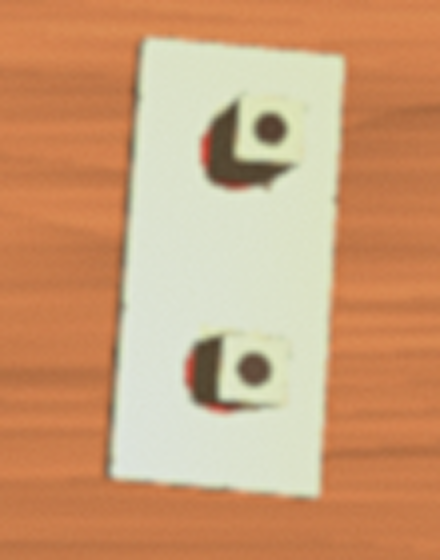

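The spots are at (270,128) and (254,369), within 1 crop px (under 1 mm) of where they should be. Now the strip.

```bash
python3 - <<'E'
from h import *
pick(.5607,.2568,.006,77.1,.8,hi=.2)
im=ctrl.read_camera("side");cv2.imwrite("pics/s3.png",im[60:300,150:450])
ctrl.goto([.5403,-.2434,.2],down(84.1))
print(ctrl.current_contact_force())
im=ctrl.read_camera("side");cv2.imwrite("pics/s4.png",cv2.resize(im[150:350,150:400],None,fx=2.6,fy=2.6))
E
```

```text
pick contact False [0.5605 0.2568 0.0057]
w mm 0.3832203728919743 F 0.0
lifted w 0.15837026101845658 0.0
[-0.5685 -0.0671 -0.6996]
```

View pics/s4.png

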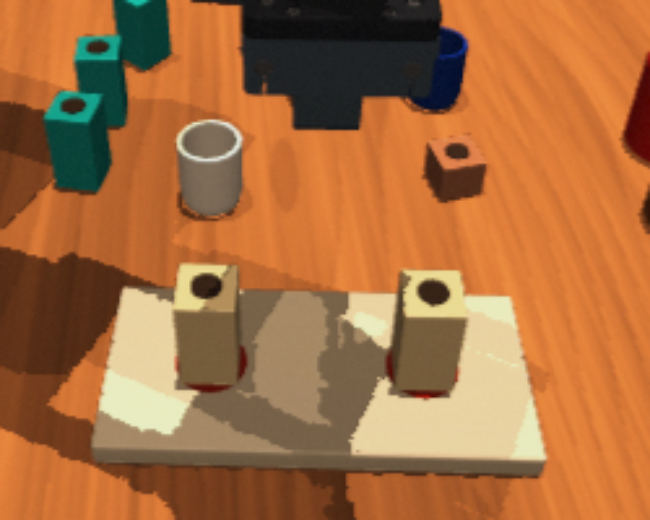

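The fingers closed on nothing and the strip was missed. The props are undisturbed. Looking at where the strip is now.

```bash
python3 - <<'E'
from h import *
ctrl.command_gripper(.8)
im=ctrl.read_camera("top");a=cv2.resize(im[125:245,110:250],None,fx=3.5,fy=3.5,interpolation=cv2.INTER_CUBIC)
im=ctrl.read_camera("side");b=cv2.resize(cv2.imread("pics/s3.png"),None,fx=1,fy=1)
c=np.zeros((420,490+300,3),np.uint8);c[:,:490]=a;c[:240,490:]=b;cv2.imwrite("pics/m.png",c)
E
```

```text
(no output)
```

View pics/m.png

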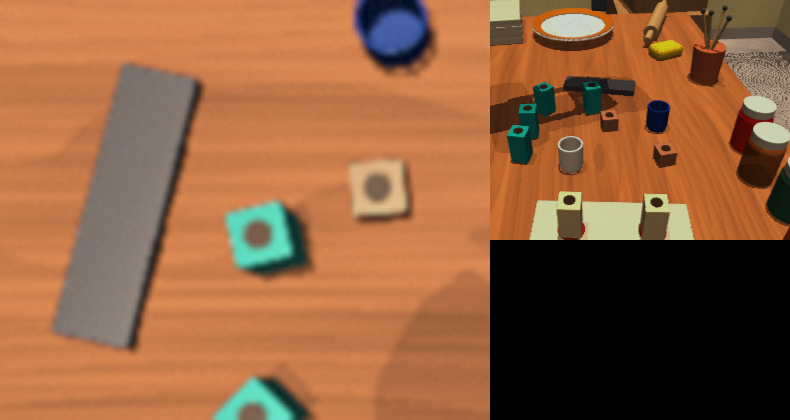

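The strip hasn't moved, so the fingers must have closed over its top. I suspect the tips retract when the gripper is open. I'll probe gently with the fingers shut, then open.

```bash
python3 - <<'E'
from h import *
R=down(77.1);u=R[:,1]
c=np.array([.5607,.2568,0])
at=lambda s,z:list(c+s*u+[0,0,z])
# shut probe on the strip top
ctrl.command_gripper(0)
ctrl.goto(at(0,.2),R);ctrl.move_l(at(0,.05));ctrl.sleep(.2)
print("shut",ctrl.move_l(at(0,.008),vel=.02,contact_N=3),ctrl.current_tool_pos())
ctrl.move_l(at(.008,.06))
ctrl.command_gripper(.9);ctrl.move_l(at(.008,.03));ctrl.sleep(.2)
print("open",ctrl.move_l(at(.008,-.012),vel=.02,contact_N=3),ctrl.current_tool_pos(),ctrl.current_contact_force(),ctrl.current_t())
im=ctrl.read_camera("side");cv2.imwrite("pics/s5.png",cv2.resize(im[60:200,170:370],None,fx=3.5,fy=3.5,interpolation=cv2.INTER_CUBIC))
E
```

```text
shut False [0.5607 0.2568 0.0081]
open False [ 0.5625  0.2646 -0.0119] [-0.6666  0.1131  0.6477] 40.2917
```

View pics/s5.png

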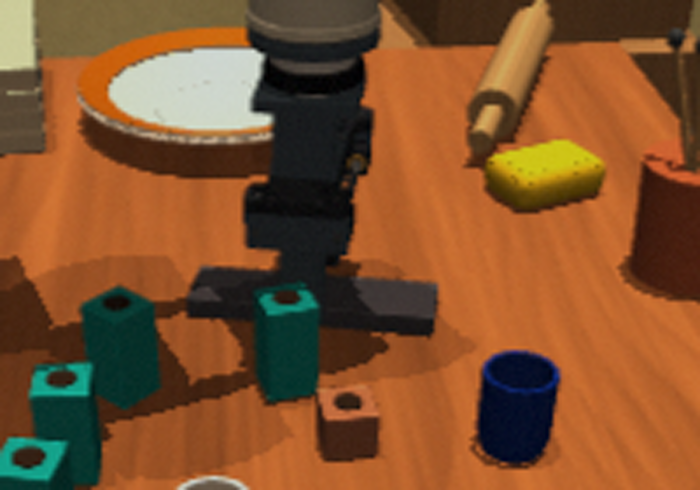

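No contact even at a TCP reading of -12 mm, so the true tips sit above the stated TCP. I'll find the offset with a gentle shut probe on the strip.

```bash
python3 - <<'E'
from h import *
R=down(77.1);u=R[:,1]
c=np.array([.5607,.2568,0]);at=lambda s,z:list(c+s*u+[0,0,z])
ctrl.move_l(at(.008,.06));ctrl.command_gripper(0)
ctrl.move_l(at(.008,.012));ctrl.sleep(.2);f0=ctrl.current_contact_force()
print("shut",ctrl.move_l(at(.008,-.03),vel=.015,contact_N=3),ctrl.current_tool_pos(),ctrl.current_contact_force()-f0)
print(ctrl.current_q(),ctrl.current_grip_width())
im=ctrl.read_camera("side");cv2.imwrite("pics/s6.png",cv2.resize(im[90:170,200:320],None,fx=6,fy=6,interpolation=cv2.INTER_CUBIC))
ctrl.move_l(at(.008,.06));print(ctrl.current_t())
E
```

```text
shut True [ 0.5625  0.2646 -0.0086] [-1.374  -0.5753 10.0554]
[ 19.6912  41.3593  87.6595  -0.0018  50.9846 -57.4085] 0.007272031425606837
45.0333
```

View pics/s6.png

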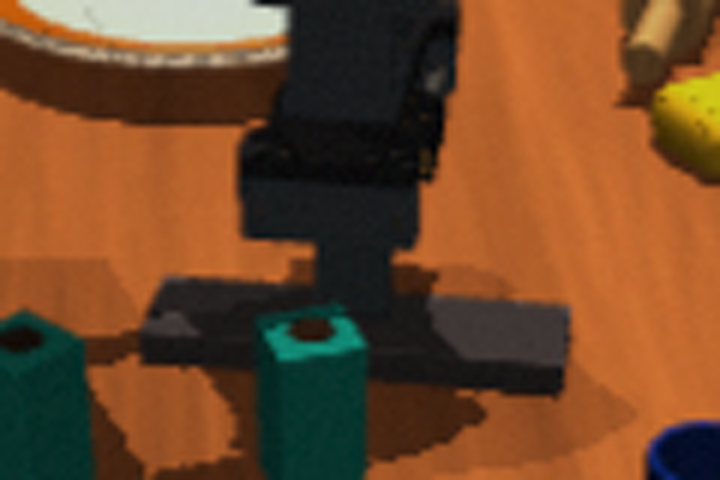

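Shut tips touch the strip top (18 mm) at a TCP reading of -8.6 mm, so the real tips are about 26 mm above the reading. I'll regrasp lower, shifting 12 mm away from the turquoise post to give the gripper body clearance.

```bash
python3 - <<'E'
from h import *
R=down(77.1);u=R[:,1]
c=np.array([.5607,.2568,0]);at=lambda s,z:list(c+s*u+[0,0,z])
ctrl.command_gripper(1)
ctrl.move_l(at(.012,.06));ctrl.move_l(at(.012,.0));ctrl.sleep(.2);f0=ctrl.current_contact_force()
print(ctrl.move_l(at(.012,-.021),vel=.015,contact_N=4),ctrl.current_tool_pos(),ctrl.current_contact_force()-f0)
ctrl.command_gripper(0)
print(91*ctrl.current_grip_width(),ctrl.current_grasp_force(),ctrl.current_contact_force()-f0,ctrl.current_tool_pos())
if ctrl.current_grip_width()>.5:
    p=ctrl.current_tool_pos();ctrl.move_l([p[0],p[1],.06],vel=.1);ctrl.move_l([p[0],p[1],.2],vel=.15);print(91*ctrl.current_grip_width(),ctrl.current_contact_force()-f0)
im=ctrl.read_camera("side");cv2.imwrite("pics/s7.png",cv2.resize(im[0:240,150:390],None,fx=2.3,fy=2.3,interpolation=cv2.INTER_CUBIC))
print(ctrl.current_t())
E
```

```text
False [ 0.5634  0.2685 -0.0209] [-0.6884  0.4325  1.2954]
55.578337157595335 30.000233352184296 [-1.3526 -2.8548  1.9976] [ 0.5633  0.2683 -0.021 ]
55.48938947695252 [ 0.5988 -0.6011 -3.6993]
51.7
```

View pics/s7.png

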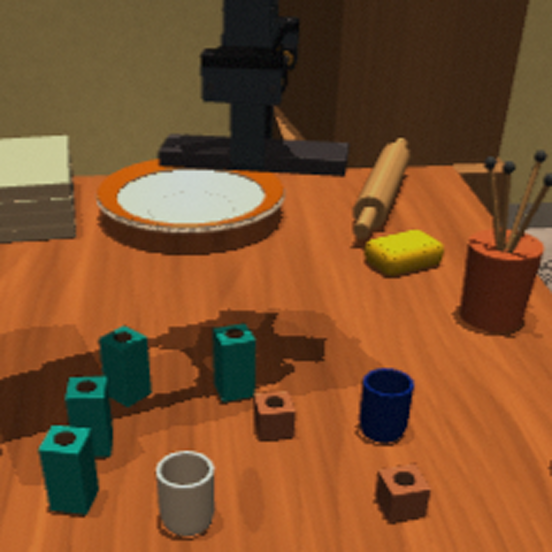

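The strip is held level (reading 55.5 mm, lift force about 3.7 N). Placing it at TCP 0.074.

```bash
python3 - <<'E'
from h import *
place(.5404,-.2434,.074,84.1,.78,hi=.2)
print(91*ctrl.current_grip_width())
ctrl.goto([.6834,.0659,.2],down(77))
im=ctrl.read_camera("side");a=cv2.resize(im[200:350,150:390],None,fx=1.6,fy=1.6,interpolation=cv2.INTER_CUBIC)
im=ctrl.read_camera("top");b=cv2.resize(im[125:265,290:400],None,fx=3.5,fy=3.5,interpolation=cv2.INTER_CUBIC)
c=np.zeros((490,385+384,3),np.uint8);c[:,:385]=b;c[:240,385:]=a;cv2.imwrite("pics/m8.png",c)
print("strip ctr exp",(proj("top",[.5403,-.2433,.113])-[290,125]+.5)*3.5-.5)
E
```

```text
place contact True [ 0.5403 -0.2434  0.0738] [-0.0714  0.5135  4.7012]
t 56.9083 w 70.90654643726472
70.90654643726472
strip ctr exp [237.3646 212.5638]
```

View pics/m8.png

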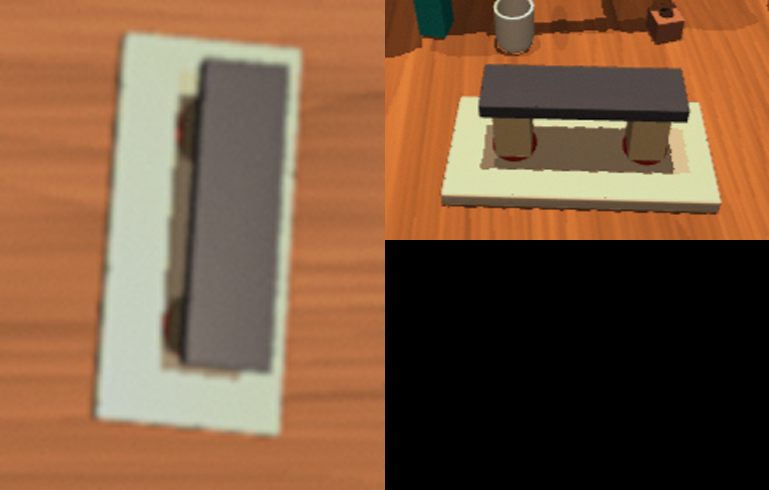

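The strip lies across both props. Its corner mean is (237,214) against an expected (237,213), so it's aligned to about 1 mm. Now the cup.

```bash
python3 - <<'E'
from h import *
pick(.6834,.0659,.006,77,.85,hi=.2)
if ctrl.current_grip_width()>.5:
    place(.5403,-.2434,.119,84.1,.8,hi=.25)
    ctrl.goto([.45,.0,.3],down(77))
im=ctrl.read_camera("side");a=cv2.resize(im[170:350,150:390],None,fx=1.6,fy=1.6,interpolation=cv2.INTER_CUBIC)
im=ctrl.read_camera("top");b=cv2.resize(im[125:265,290:400],None,fx=3.5,fy=3.5,interpolation=cv2.INTER_CUBIC)
c=np.zeros((490,385+384,3),np.uint8);c[:,:385]=b;c[:288,385:]=a;cv2.imwrite("pics/m9.png",c)
print("rim ctr exp",(proj("top",[.5403,-.2433,.175])-[290,125]+.5)*3.5-.5,(proj("side",[.5403,-.2433,.175])-[150,170]+.5)*1.6-.5+[385,0],ctrl.current_t())
E
```

```text
pick contact False [0.6831 0.0659 0.0055]
w mm 51.58633266200105 F 30.000718720257282
lifted w 51.951649553538175 29.999548885971308
place contact True [ 0.5402 -0.2434  0.1193] [-0.0064 -1.0693  5.7155]
t 66.775 w 72.63631152518211
rim ctr exp [266.8276 199.2192] [583.6073  87.4111] 67.9083
```

View pics/m9.png

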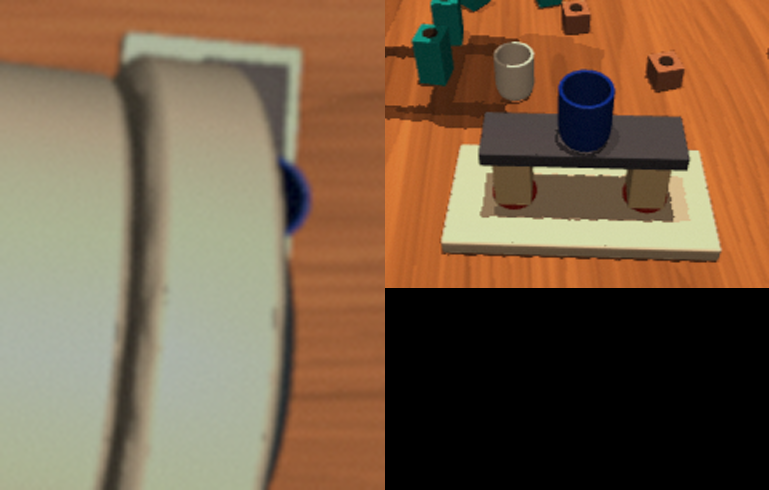

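The cup stands upright on the strip's middle. Its side-view rim centre is about (586,89) against an expected (584,87), roughly 1–2 mm off. The white cup and short props haven't moved, and the arm is clear. Handing in.

```bash
python3 -c "
from bench import ctrl
print(ctrl.sign_off())"
```

```text
the job is handed in; nothing more can be done
None
```

The tier is built and handed in at about 68 s: both tall props stand on the marks, the strip lies across them and the blue cup stands on its middle, each about 1–2 mm or less from target in the camera checks; sign-off returned no verdict.

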